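Put the crank grip back on and set the regulating valve to two turns open

ROBOT

A 6-joint arm with a two-finger parallel gripper is mounted at the origin on the work surface. World frame = base frame: x ahead of the robot, y to its left, z up, the work surface at z = 0. Lengths are in mm, angles in degrees, forces in N, time in s.
With the tool pointing down it reaches from about 300 to 850 mm from the base axis. Payload 4.2 kg.
Tool frame: the origin (TCP) lies midway between the tips of the shut fingers; the grasp point (between the pads) lies 19 mm behind it (env.grip_point_offset is the distance from the TCP to the grasp point, in mm); z points along the fingers, x is the direction in which the jaws open and shut, and the axes are right-handed (so a half turn about z gives the same grasp; the last joint's range is limited). The gripper opens to 91 mm and grips with 3 to 60 N. Pads are 32 mm wide; open, the fingers measure 118 mm over their backs; the gripper's body (76 mm by 178 mm) begins 60 mm behind the grasp point.
Start: joints at [-69.729, 18.312, 89.639, -0, 72.044, -1.146], TCP at [209.969, -535.31, 213.976] pointing down, gripper open.
Joint ranges: [-177.97, 177.97], [-48.28, 115.42], [12.27, 149.76], [-77.06, 257.06], [2.81, 150.46], [-146.56, 146.56]. Speed limits (degrees/s): [147.25, 147.25, 180, 180, 180, 180].

INTERFACE

Orientations are given as [roll, pitch, yaw] about the fixed x, y, z axes, in that order (R = Rz(yaw) Ry(pitch) Rx(roll)).
In Python, from workcell import env gives the robot as it stands.
- The arm moves only by the shell command python3 -m pendant 'ROWS' [FORCE]. ROWS is JSON, a list of rows, each an object with "xyz": the shift along the tool's x, y, z in m, a list of three; "roll": the turn about the tool's z in degrees; "jaw": the closure, from 0 (fully open) to 1 (shut). A call has exactly 8 rows; each row is the pose to reach, as a shift and turn from the pose commanded when the call began, along the tool's axes at that moment; what a row does not reach only later rows make up. A row lasts 1/8 s, in which the tool goes at most 62.5 mm and 10.7 degrees, less where a joint would pass 70% of its speed; a pose out of reach is approached as far as the arm can. A call with a gripper value outside its range is refused whole. The fingers move at their own pace and stop on an object; FORCE is the grip in N (left out, the last holds). Time passes only in rows, so rows that repeat a pose let the fingers close, or fill a call up. It gives the time, the measured TCP pose, the force and the opening at its end, in the units of the state.
- env.state(): the state, without advancing time (a new reading comes with each control period).
- env.grab_frame(name): name is "scene" or "top" or "wrist"; returns (picture, depth): 420x560x3 uint8, blue, green, red; 420x560 float32, mm along the optical axis (not along the pixel's ray), 0 where there is no reading.
- env.camera_params(name): a dict with "camera_matrix" (3x3 intrinsics, pixels), "cam_to_world" (4x4, takes a point from camera to world coordinates); the wrist camera has in their place "hand_eye" (4x4, takes a point from camera to tool coordinates, whose origin is the TCP and whose axes are the tool frame's). Camera axes: x right, y up, looking along -z (the intrinsics and any distortion apply to the point x, -y, -z); pixel columns grow to the right and rows downward; lengths in mm; the calibration is good to about 2 mm. A picture is of the moment at which its call begins: read the wrist's pose just before it. camera_params takes no time and is no camera call.
- env.job_done(): hands the job in, once; it reports no verdict.
The state is a dict: "time_s": time; "qpos": joint angles; "qvel": joint speeds; "effort": joint torques, N m; "ee_pos": TCP position; "ee_rot": TCP orientation; "force": force on the tool from outside, world axes, zero at the start; "torque": the same for the moment, N m; "gripper_width": finger opening in mm.
Only numpy, scipy, OpenCV 4.12 (cv2) and the standard library are available. Lean on these libraries where they do the work, as an engineer would, in place of code of your own. Each camera call takes 0.05 s, during which the arm holds its last target. There are 200 camera calls.

TASK

Slip the loose black grip sleeve fully down over the bare crank pin of the red handwheel on the heating rig, and crank with it: close the valve clockwise until it comes up against its stop, then back it off exactly two full turns. Finish there still holding the grip between the fingers, sleeve fully down on its pin and the wheel at rest; leave everything else on the desk where it is.

Things in the scene. Friction and masses are not known exactly. Their poses are not given: they have to be found in the camera images.
- grip: The grip: a straight black plastic tube, outside diameter 30, bore 16 (right through), 60 mm long, about 60 g, standing upright and loose on the desk at the start. Origin: centre of its lower end; z along its axis, up. Both ends are alike. On the pin it turns freely and nothing locks it there but its weight.
- handwheel (a joint): Valve opening = angle of the red handwheel about its vertical axis, rad, counted over several turns: 0 at the closed stop, growing counterclockwise seen from above (opening) to 25.1 (four turns). Starts between a fifth and four fifths of a turn open. The wheel does not rise and stays where it is left (dry friction 0.12 Nm, about 2.2 N at the pin).
- wheel_hub (a point): Centre of the red handwheel (124 across, rim bar 14 thick, three spokes; hub nut ends 16 above this point), on its axis, in the rim's mid-plane, 160 mm above the desk. Under it a brass valve in a white pipe run (ends 176 either side, axis 78 above the desk) on a grey base plate 150 x 340 x 12 fixed to the desk; a gauge beside it reaches 153 above the desk.
- pin_foot (a point): Foot of the crank pin: centre of the top of the round boss on the rim, 55 mm from the wheel's axis, 170 mm above the desk; the seated sleeve's lower end rests here. Moves round with the wheel. Its z points up.
- pin_tip (a point): Top of the upright steel crank pin, 66 mm above its foot (236 above the desk). The pin has diameter 12 (radial clearance 2 mm in the sleeve); its last 8 mm taper to diameter 5. With the sleeve seated it stands 6 mm out of the top.
- tape: Bystander: roll of blue tape lying flat, diameter 62, 19 high. Origin at the centre of its underside.
- spool: Bystander: empty orange spool standing upright, diameter 52, 37 high. Origin at the centre of its underside.
- robot_car: Bystander: small four-wheeled robot car, 140 x 110 x 65. Origin under its centre.
- screwdriver: Bystander: red-handled screwdriver lying on the desk, under 220 mm long and 35 high.
- wrench: Bystander: steel wrench lying on the desk, under 220 mm long and 35 high.
- carton: Bystander: small white carton, 85 x 75 x 60. Origin at the centre of its underside.
- mouse: Bystander: black and grey computer mouse, 100 x 58 x 32. Origin at the centre of its underside.
Not all that is in view belongs to the job. Leave any green look-alike of the grip alone.

How it is judged (in metres and radians):
On the way, in this order (a step that is already met when the one before it is completed fails the run):
1. the sleeve is fully down over the crank pin (horizontal distance between grip and pin_foot below 0.005 m and z of grip in the frame of pin_foot between -0.004 and 0.005 m and angle between grip's own z axis and vertical below 0.12 rad and value of joint handwheel above 0.3 rad), for 0.1 s.
2. the valve is wound shut against its stop by the held grip (horizontal distance between grip and pin_foot below 0.005 m and z of grip in the frame of pin_foot between -0.004 and 0.005 m and angle between grip's own z axis and vertical below 0.12 rad and contact force between the fingers and grip above 2 N and value of joint handwheel below 0.05 rad), for 0.1 s.
3. the valve is being backed off by the held grip (one turn passed) (horizontal distance between grip and pin_foot below 0.005 m and z of grip in the frame of pin_foot between -0.004 and 0.005 m and angle between grip's own z axis and vertical below 0.12 rad and contact force between the fingers and grip above 2 N and value of joint handwheel above 6.28 rad).
At the end, for the whole second after the job is handed in: The valve stands two full turns from its closed stop (12.57 rad, within 0.2 rad or 11 degrees) and at rest; the sleeve is on the crank pin, its lower end within 5 mm of the boss, centred within 5 mm and upright within 0.12 rad; the fingers hold it (more than 2 N) (horizontal distance between grip and pin_foot below 0.005 m and z of grip in the frame of pin_foot between -0.004 and 0.005 m and angle between grip's own z axis and vertical below 0.12 rad and contact force between the fingers and grip above 2 N and value of joint handwheel between 12.366 and 12.766 rad and velocity of joint handwheel between -0.05 and 0.05 rad/s); the arm keeps its last pose, push and grip.
It fails at once if a bystander (tape, spool, robot car, screwdriver, wrench, carton, mouse) is moved by more than 30 mm (distance of any of tape, spool, robot_car, screwdriver, wrench, carton, mouse from where it was at the start of the episode above 0.03 m).
It also fails if it takes over 62 s, if anything falls off the work surface, if the arm or the gripper's body presses on something with over 40 N, if the wrist force passes 120 N, or if a joint passes its speed limit or range.

## Working session

There is one attempt and no reset: what is moved stays moved. The work goes in short steps, Python scripts to look and compute and a shell command to move; the robot and the scene stay as the last step left them, time stands still between calls to the robot, and variables do not carry over. Pictures are saved under pics/ and viewed, about 8 in all and at most 12, crops included, and the job is handed in when it is done.

```bash
ls; mkdir -p pics
python3 - <<'E'
from workcell import env
import cv2,numpy as np
for n in ("scene","top"):
    im,d=env.grab_frame(n); cv2.imwrite(f"pics/{n}0.png",im); np.save(f"pics/{n}0d.npy",d)
    p=env.camera_params(n); print(n,{k:np.round(v,3).tolist() if not isinstance(v,str) else v for k,v in p.items()})
print(env.camera_params("wrist")); print(env.state())
a=cv2.imread("pics/scene0.png")
E
```

```text
pics
scene {'camera_matrix': [[425.385, 0.0, 280.658], [0.0, 425.385, 211.258], [0.0, 0.0, 1.0]], 'cam_to_world': [[-0.491, -0.721, 0.49, 1107.744], [0.871, -0.415, 0.262, 331.317], [0.014, 0.555, 0.832, 1157.717], [0.0, 0.0, 0.0, 1.0]]}
top {'camera_matrix': [[425.183, 0.0, 275.999], [0.0, 425.183, 210.013], [0.0, 0.0, 1.0]], 'cam_to_world': [[0.002, 0.996, -0.092, 405.304], [-1.0, 0.002, -0.006, 29.205], [-0.005, 0.092, 0.996, 1351.473], [0.0, 0.0, 0.0, 1.0]]}
{'camera_matrix': array([[331.8612406 ,   0.        , 273.91301846],
       [  0.        , 331.8612406 , 212.97970675],
       [  0.        ,   0.        ,   1.        ]]), 'hand_eye': array([[ 9.99999872e-01, -9.66861373e-05, -4.96069411e-04,
         5.92152166e-02],
       [-2.33332389e-04, -9.58986522e-01, -2.83451577e-01,
        -7.89540644e+01],
       [-4.48318041e-04,  2.83451657e-01, -9.58986422e-01,
        -1.70413602e+02],
       [ 0.00000000e+00,  0.00000000e+00,  0.00000000e+00,
         1.00000000e+00]])}
{'time_s': 0.1, 'qpos': array([-6.97283554e+01,  1.83449178e+01,  8.97008641e+01, -1.59974884e-04,
        7.20451821e+01, -1.14352794e+00]), 'qvel': array([ 0.02697934, -0.104959  , -0.14448041, -0.06826077,  0.09633192,
        0.0825212 ]), 'effort': array([-7.03953701e-04, -4.13332701e+01, -2.32510078e+01,  7.28388224e-02,
        4.22111875e-02, -3.91728361e-05]), 'ee_pos': array([ 209.80330485, -534.84662769,  213.22523767]), 'ee_rot': array([-1.79998337e+02,  9.09489417e-02, -6.85847767e+01]), 'force': array([-0.32013064, -0.09322837, -0.31516748]), 'torque': array([ 0.00698173, -0.0198686 ,  0.06227181]), 'gripper_width': 91.03661748578286}
```

View pics/scene0.png

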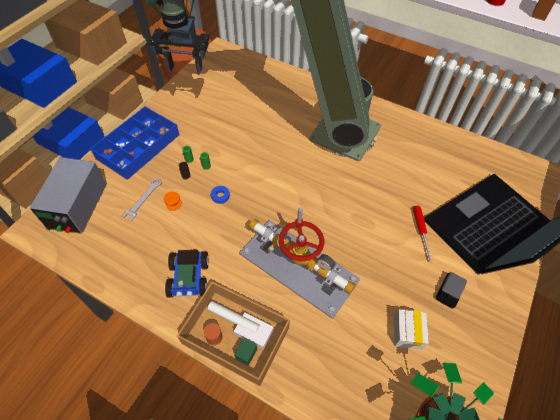

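View pics/top0.png

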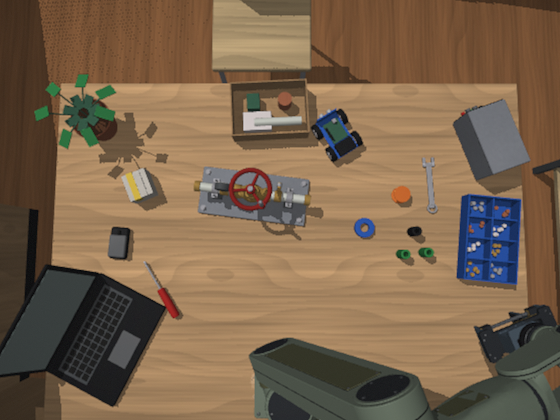

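The scene view shows the black grip at about (184,170), with green look-alikes at (188,153) and (205,160). The wheel is at (300,240) and its pin tip at about (300,211). In the top view the grip is at (414,231), the wheel at (250,188), and the look-alikes are close to the grip at (404,254) and (427,252).

```bash
cat > h.py <<'E'
import numpy as np,cv2
from workcell import env
def ray(n,u,v,T=None):
    p=env.camera_params(n);K=p["camera_matrix"]
    T=p["cam_to_world"] if T is None else T
    d=np.array([(u-K[0,2])/K[0,0],-(v-K[1,2])/K[1,1],-1.]);return T[:3,3],T[:3,:3]@d
def onz(n,u,v,z,T=None):
    o,d=ray(n,u,v,T);return o+d*(z-o[2])/d[2]
def proj(n,P,T=None):
    p=env.camera_params(n);K=p["camera_matrix"]
    T=p["cam_to_world"] if T is None else T
    c=T[:3,:3].T@(np.asarray(P,float)-T[:3,3]);return K[0,2]-K[0,0]*c[0]/c[2],K[1,2]+K[1,1]*c[1]/c[2]
def tcpT(s):
    from scipy.spatial.transform import Rotation as R
    T=np.eye(4);T[:3,:3]=R.from_euler('xyz',s["ee_rot"],degrees=True).as_matrix();T[:3,3]=s["ee_pos"];return T
def wristT(s): return tcpT(s)@env.camera_params("wrist")["hand_eye"]
def tri(*rs):
    A=np.zeros((3,3));b=np.zeros(3)
    for o,d in rs:
        d=d/np.linalg.norm(d);M=np.eye(3)-np.outer(d,d);A+=M;b+=M@o
    return np.linalg.solve(A,b)
E
python3 - <<'E'
from h import *
t=cv2.imread("pics/top0.png");s=cv2.imread("pics/scene0.png")
# wheel: red ellipse in top
def red(im,box):
    x0,y0,x1,y1=box;h=cv2.cvtColor(im,cv2.COLOR_BGR2HSV);m=(((h[...,0]<6)|(h[...,0]>174))&(h[...,1]>170)&(h[...,2]>60)).astype(np.uint8)
    k=np.zeros_like(m);k[y0:y1,x0:x1]=m[y0:y1,x0:x1];return k
for n,im,b in(("top",t,(220,160,285,220)),("scene",s,(265,205,340,275))):
    k=red(im,b);c=max(cv2.findContours(k,0,1)[0],key=cv2.contourArea);e=cv2.fitEllipse(cv2.convexHull(c));print(n,e,onz(n,*e[0],160))
def blk(im,box):
    x0,y0,x1,y1=box;m=np.zeros(im.shape[:2],np.uint8);m[y0:y1,x0:x1]=(im[y0:y1,x0:x1].max(2)<50);return m
for n,im,b in(("top",t,(404,222,424,241)),("scene",s,(174,158,194,184))):
    k=blk(im,b);ys,xs=np.nonzero(k);print(n,xs.min(),xs.max(),ys.min(),ys.max(),xs.mean(),ys.mean(),onz(n,xs.mean(),ys.mean(),30))
for u,v in((404,254),(427,252)):print(onz("top",u,v,60))
d=np.load("pics/top0d.npy");print(d[225:238,406:424].astype(int))
a=cv2.resize(s[195:300,240:370],None,fx=4,fy=4,interpolation=2)[:, :400*1+120]
b=cv2.resize(t[160:220,215:290],None,fx=4,fy=4,interpolation=2);c=np.zeros((a.shape[0],b.shape[1],3),np.uint8);c[:b.shape[0]]=b
g=cv2.resize(t[215:260,390:440],None,fx=3,fy=3,interpolation=2);c[250:250+g.shape[0],:g.shape[1]]=g
cv2.imwrite("pics/c1.png",cv2.resize(np.hstack([a,c]),None,fx=.95,fy=.95))
E
```

```text
top ((250.0989990234375, 188.99203491210938), (41.76709747314453, 42.64493179321289), 137.76918029785156) [574.56963923 109.34314043 160.        ]
scene ((300.9420166015625, 240.2880401611328), (40.27254867553711, 44.545936584472656), 100.93612670898438) [575.0585802 110.2009587 160.       ]
top 407 420 227 235 413.9807692307692 231.07692307692307 [ 462.11911724 -391.41000512   30.        ]
scene 180 189 162 177 184.36521739130436 169.7478260869565 [ 459.22107175 -391.23691802   30.        ]
[ 391.63651177 -349.90938574   60.        ]
[ 397.80077409 -419.34045849   60.        ]
[[1353 1350 1349 1351 1347 1353 1354 1346 1346 1349 1348 1349 1349 1348
     0 1347 1352 1348]
 [1344 1348 1351 1352 1350 1353 1354 1352 1351 1346 1344 1347 1348 1344
  1348 1346 1343 1351]
 [1349 1346 1344 1350 1350 1327 1311 1293 1291 1290 1291 1284 1290 1351
  1347 1347 1349 1350]
 [1354 1346 1349 1328 1320 1309 1295 1290 1290 1290 1292 1289 1290 1288
  1349 1346 1350 1347]
 [1348 1346 1334 1323 1312 1301 1292 1288 1287 1311 1304 1294 1287 1290
  1286 1354 1345 1353]
 [1346 1335 1331 1316 1305 1294 1291 1285 1333 1321 1309 1304 1294 1292
  1290 1344 1348 1347]
 [1342 1335 1323 1313 1305 1295 1285 1284 1329 1324 1316 1308 1299 1289
  1290 1289 1347 1347]
 [1349 1334 1325 1319 1310 1293 1288 1290 1339 1327 1316 1305 1297 1286
  1281 1289 1345 1348]
 [1345 1329 1327 1311 1308 1295 1284 1283 1290 1325 1315 1299 1296 1288
  1290 1349 1352 1346]
 [1350 1336 1335 1322 1312 1305 1293 1291 1289 1283 1286 1287 1288 1291
  1289 1353 1344 1346]
 [1347 1348 1335 1324 1319 1311 1298 1292 1287 1285 1283 1284 1284 1285
  1348 1343 1350 1346]
 [1346 1348 1343 1347 1330 1320 1321 1313 1307 1304 1298 1346 1348 1349
  1353 1346 1345 1347]
 [1342 1346 1345 1350 1345 1348 1350 1346 1347 1349 1347 1346 1348 1338
  1347 1348 1347 1348]]
```

View pics/c1.png

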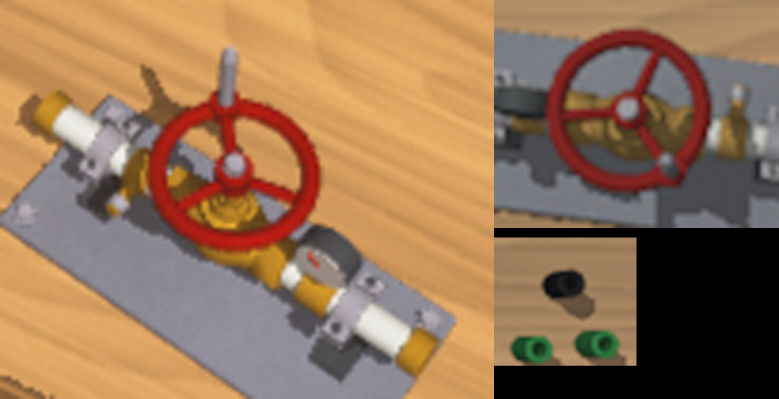

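The crop shows the pin tip at about (300.5,208) in the scene view and (260.5,202) in the top view. The black tube stands clear of the two green ones.

```bash
cat >> h.py <<'E'
def rel(tgt,frm,yaw):
    "shift in tool axes (m) for a downward tool"
    d=np.asarray(tgt,float)-np.asarray(frm,float);c,s=np.cos(np.radians(yaw)),np.sin(np.radians(yaw))
    return np.round(np.array([c*d[0]+s*d[1],s*d[0]-c*d[1],-d[2]])/1000,4)
E
python3 - <<'E'
from h import *
print("grip top",onz("top",416.9,231.2,60),onz("top",414,231.1,30))
print("grip scene base/top", onz("scene",184.4,169.7,30))
print("pin tip",tri(ray("top",260.5,202),ray("scene",300.5,208)),onz("scene",300.5,208,236),onz("top",260.5,202,220))
print(rel((460,-391.5,150),(210,-535.3,214),-68.58))
E
```

```text
grip top [ 460.47437774 -390.68344137   60.        ] [ 462.0476846  -391.46758198   30.        ]
grip scene base/top [ 458.99316784 -391.26026419   30.        ]
pin tip [528.85985518  78.14765555 232.95872799] [530.12012624  80.50283123 236.        ] [530.95008188  77.17180088 220.        ]
[-0.0426 -0.2852  0.064 ]
```

```bash
python3 -m pendant '[{"xyz":[-0.007,-0.0475,0.01],"roll":3.6,"jaw":0},{"xyz":[-0.014,-0.095,0.02],"roll":7.2,"jaw":0},{"xyz":[-0.021,-0.1425,0.03],"roll":10.8,"jaw":0},{"xyz":[-0.028,-0.19,0.04],"roll":14.4,"jaw":0},{"xyz":[-0.035,-0.2375,0.055],"roll":18,"jaw":0},{"xyz":[-0.0426,-0.2852,0.064],"roll":21.42,"jaw":0},{"xyz":[-0.0426,-0.2852,0.064],"roll":21.42,"jaw":0},{"xyz":[-0.0426,-0.2852,0.064],"roll":21.42,"jaw":0}]' 25
python3 - <<'E'
from h import *
s=env.state();im,d=env.grab_frame("wrist");print(s["ee_pos"],s["ee_rot"],s["force"],s["time_s"])
np.save("pics/w1d.npy",d)
T=wristT(s);print([proj("wrist",(460,-391.3,z),T) for z in (0,60)])
cv2.imwrite("pics/w1.png",im)
E
```

```text
time_s: 1.1
ee_pos: [459.5, -391.6, 149.7]
ee_rot: [179.9, 0.0, -90.0]
force: [-0.1, 0.2, -0.2]
gripper_width: 90.9
[ 459.45532073 -391.56515189  149.69292032] [ 1.79940636e+02  2.66221774e-03 -8.99528746e+01] [-0.09228068  0.18991937 -0.16060473] 1.1
[(np.float64(272.91612988561917), np.float64(197.33455570255242)), (np.float64(272.73756665470256), np.float64(214.85738753107427))]
```

View pics/w1.png

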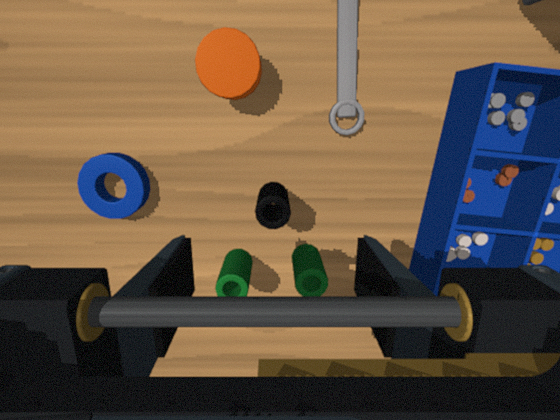

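The wrist view shows the grip end-on at about (272,212). The green tubes lie behind it at (233,272) and (310,270), and both fingers have free space beside the grip.

Run:
```python
from h import *
s=env.state();T=wristT(s);im=cv2.imread("pics/w1.png")
k=np.zeros(im.shape[:2],np.uint8);k[170:235,245:300]=im[170:235,245:300].max(2)<60
n,l,st,_=cv2.connectedComponentsWithStats(k);i=1+st[1:,4].argmax();print(st[i])
ys,xs=np.nonzero(l==i)
for r in range(st[i][1],st[i][1]+st[i][3],4): q=xs[ys==r];print(r,q.min(),q.max(),end=' | ')
d=np.load("pics/w1d.npy");p=env.camera_params("wrist");K=p["camera_matrix"]
z=d[ys,xs];P=np.c_[(xs-K[0,2])/K[0,0]*z,-(ys-K[1,2])/K[0,0]*z,-z]@T[:3,:3].T+T[:3,3]
m=(z>0)&(abs(P[:,2]-60)<6);print(m.sum(),P[m].mean(0),P[m].min(0),P[m].max(0))
c,r=cv2.minEnclosingCircle(np.float32(P[m][:,:2]));print(c,r)
```

```text
[ 256  182   35   47 1292]
182 270 274 | 186 263 283 | 190 260 286 | 194 259 287 | 198 258 288 | 202 257 288 | 206 256 289 | 210 256 290 | 214 256 290 | 218 257 288 | 222 260 286 | 226 265 281 | 716 [ 463.05756346 -391.64339241   59.34966207] [ 448.1208948  -405.97050264   54.01036238] [ 476.75499303 -378.022713     61.9912514 ]
(462.4637756347656, -391.3858642578125) 14.673187255859375
```

```bash
python3 -m pendant '[{"xyz":[0,-0.002,0.045],"roll":0,"jaw":0},{"xyz":[0,-0.002,0.09],"roll":0,"jaw":0},{"xyz":[0,-0.002,0.12],"roll":0,"jaw":0},{"xyz":[0,-0.002,0.131],"roll":0,"jaw":0},{"xyz":[0,-0.002,0.131],"roll":0,"jaw":0.3},{"xyz":[0,-0.002,0.131],"roll":0,"jaw":1},{"xyz":[0,-0.002,0.131],"roll":0,"jaw":1},{"xyz":[0,-0.002,0.131],"roll":0,"jaw":1}]' 25
python3 - <<'E'
from h import *
s=env.state();im,d=env.grab_frame("scene");print(s["ee_pos"],s["force"],s["gripper_width"])
E
```

```text
time_s: 2.15
ee_pos: [462.3, -391.8, 19.8]
ee_rot: [-179.9, -0.1, -90.0]
force: [-0.7, -0.5, 0.5]
gripper_width: 54.2
[ 462.31245769 -391.77130962   19.79941731] [-0.74981851 -0.53213176  0.48906557] 54.154518946068066
```

```bash
python3 -m pendant '[{"xyz":[0,0,0],"roll":0,"jaw":1},{"xyz":[0,0,0],"roll":0,"jaw":1},{"xyz":[0,0,0],"roll":0,"jaw":1},{"xyz":[0,0,0],"roll":0,"jaw":1},{"xyz":[0,0,-0.05],"roll":0,"jaw":1},{"xyz":[0,0,-0.11],"roll":0,"jaw":1},{"xyz":[0,0,-0.17],"roll":0,"jaw":1},{"xyz":[0,0,-0.23],"roll":0,"jaw":1}]' 25
python3 - <<'E'
from h import *
s=env.state();im,d=env.grab_frame("scene");print(s["ee_pos"],s["force"],s["gripper_width"])
E
```

```text
time_s: 3.2
ee_pos: [461.7, -391.3, 250.8]
ee_rot: [-180.0, -0.0, -90.0]
force: [0.3, -0.7, -0.5]
gripper_width: 29.0
[ 461.65581971 -391.32940437  250.79394854] [ 0.31194249 -0.74829839 -0.53960437] 29.042465500837604
```

```bash
python3 -m pendant '[{"xyz":[-0.03,0,-0.026],"roll":0,"jaw":1},{"xyz":[-0.09,-0.003,-0.026],"roll":0,"jaw":1},{"xyz":[-0.15,-0.006,-0.026],"roll":0,"jaw":1},{"xyz":[-0.21,-0.009,-0.026],"roll":0,"jaw":1},{"xyz":[-0.27,-0.012,-0.026],"roll":0,"jaw":1},{"xyz":[-0.33,-0.015,-0.026],"roll":0,"jaw":1},{"xyz":[-0.39,-0.018,-0.026],"roll":0,"jaw":1},{"xyz":[-0.43,-0.018,-0.026],"roll":0,"jaw":1}]' 25
python3 -m pendant '[{"xyz":[-0.025,0,0],"roll":0,"jaw":1},{"xyz":[-0.0395,0,0],"roll":0,"jaw":1},{"xyz":[-0.0395,0,0],"roll":0,"jaw":1},{"xyz":[-0.0395,0,0],"roll":0,"jaw":1},{"xyz":[-0.0395,0,0],"roll":0,"jaw":1},{"xyz":[-0.0395,0,0],"roll":0,"jaw":1},{"xyz":[-0.0395,0,0],"roll":0,"jaw":1},{"xyz":[-0.0395,0,0],"roll":0,"jaw":1}]' 25
python3 - <<'E'
from h import *
s=env.state();im,d=env.grab_frame("wrist");print(s["ee_pos"],s["ee_rot"],s["force"],s["gripper_width"]);T=wristT(s);np.save("pics/w2d.npy",d)
print([proj("wrist",p,T) for p in ((530,79,236),(530,79,170),(574.8,109.8,160),(480,78,256))])
cv2.imwrite("pics/w2.png",im)
E
```

```text
time_s: 4.25
ee_pos: [479.6, 40.9, 274.6]
ee_rot: [-180.0, 0.0, -89.9]
force: [0.1, -0.2, -0.5]
gripper_width: 28.7
time_s: 5.25
ee_pos: [480.0, 77.8, 275.0]
ee_rot: [-180.0, -0.0, -90.0]
force: [0.9, -0.5, -0.8]
gripper_width: 28.4
[479.96752415  77.84925242 274.95470709] [-1.79993011e+02 -4.85150134e-03 -9.00183131e+01] [ 0.85475605 -0.50240727 -0.84172164] 28.40651708871883
[(np.float64(270.9993696026363), np.float64(163.03377451640958)), (np.float64(271.63037143285993), np.float64(151.86840518670218)), (np.float64(233.62449884296552), np.float64(94.71547170886821)), (np.float64(272.58010080225), np.float64(249.0254511242714))]
```

View pics/w2.png

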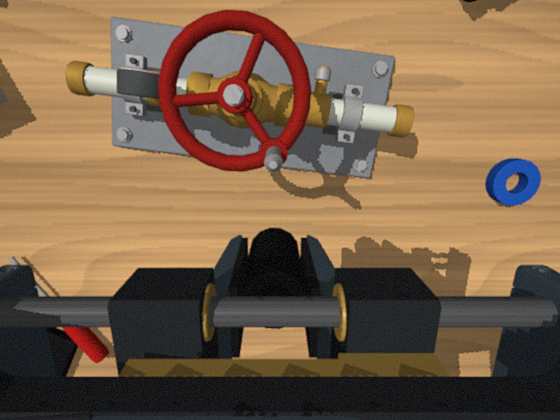

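The wrist view shows the wheel with its hub nut at (234,96) and the pin at about (273,158). The held sleeve's lower end is at (274,230–260).

Run:
```python
from h import *
s=env.state();T=wristT(s);im=cv2.imread("pics/w2.png")
h=cv2.cvtColor(im,cv2.COLOR_BGR2HSV);m=(((h[...,0]<6)|(h[...,0]>174))&(h[...,1]>170)&(h[...,2]>50)).astype(np.uint8);m[180:]=0
c=max(cv2.findContours(m,0,1)[0],key=cv2.contourArea);e=cv2.fitEllipse(cv2.convexHull(c));print(e,onz("wrist",*e[0],160,T))
g=(h[...,1]<50)&(h[...,2]>70);k=np.zeros_like(m);k[140:175,255:292]=g[140:175,255:292]
ys,xs=np.nonzero(k)
for r in range(145,173,2):
    q=xs[ys==r];print(r,(q.min(),q.max()) if len(q) else None,end=' | ')
print([proj("wrist",p,T) for p in ((480+15*np.cos(a),78+15*np.sin(a),256) for a in (0,np.pi/2,-np.pi/2))])
b=(im.max(2)<45);print([ (r,np.nonzero(b[r,245:310])[0][[0,-1]]+245) for r in (226,228,230,234,238,242)])
a=np.vstack([im[130:185,240:310]]);bb=im[215:275,240:310];cv2.imwrite("pics/c2.png",cv2.resize(np.hstack([cv2.resize(a,None,fx=5,fy=5,interpolation=0)[:275],np.clip(cv2.resize(bb,None,fx=5,fy=5,interpolation=0)[:275].astype(int)*3,0,255).astype(np.uint8)]),None,fx=1,fy=1))
```

```text
((234.4349365234375, 90.64839172363281), (150.25059509277344, 163.20948791503906), 159.44342041015625) [577.85774202 109.12090314 160.        ]
145 (np.int64(255), np.int64(260)) | 147 (np.int64(255), np.int64(275)) | 149 (np.int64(255), np.int64(291)) | 151 (np.int64(255), np.int64(291)) | 153 (np.int64(267), np.int64(291)) | 155 (np.int64(266), np.int64(291)) | 157 (np.int64(266), np.int64(291)) | 159 (np.int64(265), np.int64(291)) | 161 (np.int64(265), np.int64(291)) | 163 (np.int64(264), np.int64(291)) | 165 (np.int64(264), np.int64(291)) | 167 (np.int64(266), np.int64(291)) | 169 (np.int64(267), np.int64(279)) | 171 (np.int64(270), np.int64(276)) | [(np.float64(272.67361556018244), np.float64(225.8541506109371)), (np.float64(248.29187162721715), np.float64(248.9949737985446)), (np.float64(297.1009553029378), np.float64(248.98723031311437))]Traceback (most recent call last):
  File "<stdin>", line 10, in <module>
IndexError: index 0 is out of bounds for axis 0 with size 0
```

Run:
```python
from h import *
im=cv2.imread("pics/w2.png")
a=cv2.resize(im[135:185,240:310],None,fx=5,fy=5,interpolation=0);b=cv2.resize(im[215:265,240:310],None,fx=5,fy=5,interpolation=0)
cv2.imwrite("pics/c3.png",np.hstack([a,np.clip(b.astype(int)*4,0,255).astype(np.uint8)]))
```

```text
(no output)
```

View pics/c3.png

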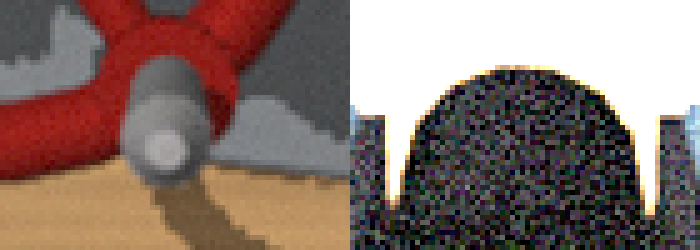

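The crop shows the light pin-tip disc at about (273.3,165.3). The sleeve's lower rim has its apex at about (274.5,228.2).

Run:
```python
from h import *
s=env.state();T=wristT(s)
p=onz("wrist",273.3,165.3,236,T);a=onz("wrist",274.5,228.0,256,T)-(15,0,0)
print(p,a,"shift",p-a, "wheel nut",onz("wrist",234,95.5,176,T))
```

```text
[528.54345257  77.63156074 236.        ] [478.63501649  76.9000174  256.        ] shift [ 49.90843608   0.73154333 -20.        ] wheel nut [573.30517103 107.79145217 176.        ]
```

```bash
python3 -m pendant '[{"xyz":[0,-0.025,0],"roll":0,"jaw":1},{"xyz":[-0.0007,-0.05,0],"roll":0,"jaw":1},{"xyz":[-0.0007,-0.05,0],"roll":0,"jaw":1},{"xyz":[-0.0007,-0.05,0.008],"roll":0,"jaw":1},{"xyz":[-0.0007,-0.05,0.016],"roll":0,"jaw":1},{"xyz":[-0.0007,-0.05,0.022],"roll":0,"jaw":1},{"xyz":[-0.0007,-0.05,0.027],"roll":0,"jaw":1},{"xyz":[-0.0007,-0.05,0.032],"roll":0,"jaw":1}]' 15
python3 - <<'E'
from h import *
s=env.state();im,d=env.grab_frame("wrist");print(s["ee_pos"],s["ee_rot"],s["force"],s["torque"],s["gripper_width"])
s=env.state();print(s["ee_pos"],s["force"])
cv2.imwrite("pics/w3.png",im)
E
```

```text
time_s: 6.3
ee_pos: [529.9, 78.7, 242.7]
ee_rot: [-180.0, -0.0, -90.0]
force: [-0.1, -0.2, -1.0]
gripper_width: 29.2
[529.86716521  78.70296307 242.69120976] [-1.79991035e+02 -6.09775554e-03 -8.99972430e+01] [-0.07078583 -0.19054211 -0.98823842] [ 0.05051712 -0.05261777 -0.04908871] 29.203148141783497
[529.52242657  78.63536867 242.00559642] [-0.71927554 -1.15267552 -0.71129051]
```

```bash
python3 -m pendant '[{"xyz":[0,0,0.01],"roll":0,"jaw":1},{"xyz":[0,0,0.02],"roll":0,"jaw":1},{"xyz":[0,0,0.03],"roll":0,"jaw":1},{"xyz":[0,0,0.04],"roll":0,"jaw":1},{"xyz":[0,0,0.046],"roll":0,"jaw":1},{"xyz":[0,0,0.05],"roll":0,"jaw":1},{"xyz":[0,0,0.052],"roll":0,"jaw":1},{"xyz":[0,0,0.053],"roll":0,"jaw":1}]' 15
python3 - <<'E'
from h import *
s=env.state();im,d=env.grab_frame("scene");print(s["ee_pos"],s["ee_rot"],s["force"],s["torque"],s["gripper_width"])
s=env.state();print(s["ee_pos"],s["force"])
cv2.imwrite("pics/s3.png",im);im,d=env.grab_frame("wrist");cv2.imwrite("pics/w3.png",im)
E
```

```text
time_s: 7.35
ee_pos: [530.1, 78.7, 190.0]
ee_rot: [-180.0, -0.0, -90.0]
force: [-0.5, -0.1, -0.3]
gripper_width: 29.0
[530.08642619  78.71284308 190.04404589] [-1.79973145e+02 -2.37060077e-03 -9.00013636e+01] [-0.46016186 -0.12021145 -0.25632083] [ 0.03022717  0.0209256  -0.00048333] 29.01529884306523
[530.03105593  78.71764542 189.97873012] [-0.28535195  0.46338205 -0.40902624]
```

```bash
python3 -m pendant '[{"xyz":[0,0,0.0005],"roll":0,"jaw":1},{"xyz":[0,0,0.0005],"roll":0,"jaw":1},{"xyz":[0,0,0.001],"roll":0,"jaw":1},{"xyz":[0,0,0.001],"roll":0,"jaw":1},{"xyz":[0,0,0.0015],"roll":0,"jaw":1},{"xyz":[0,0,0.0015],"roll":0,"jaw":1},{"xyz":[0,0,0.002],"roll":0,"jaw":1},{"xyz":[0,0,0.002],"roll":0,"jaw":1}]' 15
python3 - <<'E'
from h import *
s=env.state();print(s["ee_pos"],s["force"],s["torque"])
E
```

```text
time_s: 8.45
ee_pos: [530.0, 78.7, 188.9]
ee_rot: [-179.9, 0.0, -90.0]
force: [-2.2, -0.2, 7.0]
gripper_width: 29.0
[530.0412769   78.70870143 188.8682145 ] [-2.15930211 -0.21611524  6.98048361] [-0.00272346  0.41914494  0.00726588]
```

View pics/w3.png

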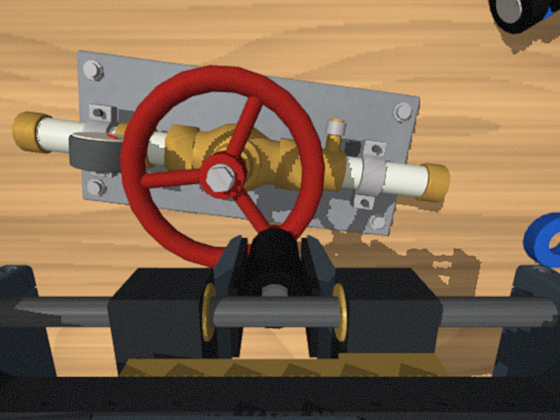

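Contact force of 7 N upwards with the TCP at 188.9 means the sleeve is seated on the boss. Next I work out the cranking arc around the hub at about (575,109.7).

```bash
cat > arc.py <<'E'
import sys,numpy as np
# arc.py start step n : tool shifts per row from pose at start angle (deg), about hub, R 55, from the commanded point given
R=55.
def sh(a0,a1): 
    a0,a1=np.radians([a0,a1]);d=R*np.array([np.cos(a1)-np.cos(a0),np.sin(a1)-np.sin(a0)]);return [round(-d[1]/1000,4),round(-d[0]/1000,4)]
a0,st,n=map(float,sys.argv[1:4])
for c in range(int(n)):
    print(a0,'->',a0+8*st,[sh(a0,a0+st*i) for i in range(1,9)]);a0+=8*st
E
cat > chk.py <<'E'
# prints angle of tool about hub, radius, tangential (resistance to clockwise >0) and radial force; exit 1 if the stop is felt
import sys;from h import *
s=env.state();C=np.array([575,109.7]);p=s["ee_pos"][:2]-C;r=np.hypot(*p);u=p/r;t=np.array([-u[1],u[0]])
F=s["force"];ft=F[:2]@t;print("t%.2f ang %.1f r %.1f z %.1f | Ft %.1f Fr %.1f Fz %.1f w %.1f"%(s["time_s"],np.degrees(np.arctan2(p[1],p[0]))%360,r,s["ee_pos"][2],ft,F[:2]@u,F[2],s["gripper_width"]))
sys.exit(abs(ft)>9)
E
python3 chk.py; python3 arc.py 214.5 -7 1; python3 arc.py 158.5 -1.125 4
```

```text
t8.45 ang 214.6 r 54.6 z 188.9 | Ft -1.0 Fr 1.9 Fz 7.0 w 29.0
214.5 -> 158.5 [[np.float64(-0.0058), np.float64(0.0035)], [np.float64(-0.0119), np.float64(0.0062)], [np.float64(-0.0183), np.float64(0.0082)], [np.float64(-0.0249), np.float64(0.0093)], [np.float64(-0.0316), np.float64(0.0097)], [np.float64(-0.0383), np.float64(0.0092)], [np.float64(-0.0449), np.float64(0.0079)], [np.float64(-0.0513), np.float64(0.0058)]]
158.5 -> 149.5 [[np.float64(-0.001), np.float64(-0.0004)], [np.float64(-0.002), np.float64(-0.0008)], [np.float64(-0.003), np.float64(-0.0013)], [np.float64(-0.004), np.float64(-0.0017)], [np.float64(-0.0049), np.float64(-0.0022)], [np.float64(-0.0059), np.float64(-0.0027)], [np.float64(-0.0068), np.float64(-0.0032)], [np.float64(-0.0078), np.float64(-0.0038)]]
149.5 -> 140.5 [[np.float64(-0.0009), np.float64(-0.0006)], [np.float64(-0.0018), np.float64(-0.0011)], [np.float64(-0.0027), np.float64(-0.0017)], [np.float64(-0.0036), np.float64(-0.0023)], [np.float64(-0.0045), np.float64(-0.003)], [np.float64(-0.0054), np.float64(-0.0036)], [np.float64(-0.0062), np.float64(-0.0043)], [np.float64(-0.0071), np.float64(-0.005)]]
140.5 -> 131.5 [[np.float64(-0.0008), np.float64(-0.0007)], [np.float64(-0.0016), np.float64(-0.0014)], [np.float64(-0.0024), np.float64(-0.0021)], [np.float64(-0.0032), np.float64(-0.0029)], [np.float64(-0.004), np.float64(-0.0036)], [np.float64(-0.0047), np.float64(-0.0044)], [np.float64(-0.0055), np.float64(-0.0052)], [np.float64(-0.0062), np.float64(-0.006)]]
131.5 -> 122.5 [[np.float64(-0.0007), np.float64(-0.0008)], [np.float64(-0.0014), np.float64(-0.0016)], [np.float64(-0.0021), np.float64(-0.0025)], [np.float64(-0.0027), np.float64(-0.0033)], [np.float64(-0.0034), np.float64(-0.0042)], [np.float64(-0.004), np.float64(-0.0051)], [np.float64(-0.0046), np.float64(-0.006)], [np.float64(-0.0052), np.float64(-0.0069)]]False
```

```bash
python3 -m pendant '[{"xyz":[-0.0058,0.0035,-0.0003],"roll":0,"jaw":1},{"xyz":[-0.0119,0.0062,-0.0003],"roll":0,"jaw":1},{"xyz":[-0.0183,0.0082,-0.0003],"roll":0,"jaw":1},{"xyz":[-0.0249,0.0093,-0.0003],"roll":0,"jaw":1},{"xyz":[-0.0316,0.0097,-0.0003],"roll":0,"jaw":1},{"xyz":[-0.0383,0.0092,-0.0003],"roll":0,"jaw":1},{"xyz":[-0.0449,0.0079,-0.0003],"roll":0,"jaw":1},{"xyz":[-0.0513,0.0058,-0.0003],"roll":0,"jaw":1}]' 20 >/dev/null; python3 chk.py
python3 -c "
from h import *
im,d=env.grab_frame('wrist');cv2.imwrite('pics/w4.png',im)"; python3 chk.py
```

```text
t9.45 ang 158.7 r 55.5 z 188.9 | Ft 3.4 Fr 2.1 Fz 7.3 w 28.9
t9.50 ang 157.6 r 55.5 z 188.9 | Ft 1.7 Fr 2.3 Fz 8.0 w 28.7False
False
```

```bash
python3 -m pendant '[{"xyz":[-0.001,-0.0004,0],"roll":0,"jaw":1},{"xyz":[-0.002,-0.0008,0],"roll":0,"jaw":1},{"xyz":[-0.003,-0.0013,0],"roll":0,"jaw":1},{"xyz":[-0.004,-0.0017,0],"roll":0,"jaw":1},{"xyz":[-0.0049,-0.0022,0],"roll":0,"jaw":1},{"xyz":[-0.0059,-0.0027,0],"roll":0,"jaw":1},{"xyz":[-0.0068,-0.0032,0],"roll":0,"jaw":1},{"xyz":[-0.0078,-0.0038,0],"roll":0,"jaw":1}]' 20 >/dev/null; python3 chk.py &&
python3 -m pendant '[{"xyz":[-0.0009,-0.0006,0],"roll":0,"jaw":1},{"xyz":[-0.0018,-0.0011,0],"roll":0,"jaw":1},{"xyz":[-0.0027,-0.0017,0],"roll":0,"jaw":1},{"xyz":[-0.0036,-0.0023,0],"roll":0,"jaw":1},{"xyz":[-0.0045,-0.003,0],"roll":0,"jaw":1},{"xyz":[-0.0054,-0.0036,0],"roll":0,"jaw":1},{"xyz":[-0.0062,-0.0043,0],"roll":0,"jaw":1},{"xyz":[-0.0071,-0.005,0],"roll":0,"jaw":1}]' 20 >/dev/null && python3 chk.py &&
python3 -m pendant '[{"xyz":[-0.0008,-0.0007,0],"roll":0,"jaw":1},{"xyz":[-0.0016,-0.0014,0],"roll":0,"jaw":1},{"xyz":[-0.0024,-0.0021,0],"roll":0,"jaw":1},{"xyz":[-0.0032,-0.0029,0],"roll":0,"jaw":1},{"xyz":[-0.004,-0.0036,0],"roll":0,"jaw":1},{"xyz":[-0.0047,-0.0044,0],"roll":0,"jaw":1},{"xyz":[-0.0055,-0.0052,0],"roll":0,"jaw":1},{"xyz":[-0.0062,-0.006,0],"roll":0,"jaw":1}]' 20 >/dev/null && python3 chk.py
python3 arc.py 131.5 -1.125 5 | sed 's/np.float64//g;s/[()]//g'
```

```text
t10.50 ang 149.7 r 55.8 z 188.9 | Ft 3.6 Fr 2.1 Fz 7.6 w 28.8
131.5 -> 122.5 [[-0.0007, -0.0008], [-0.0014, -0.0016], [-0.0021, -0.0025], [-0.0027, -0.0033], [-0.0034, -0.0042], [-0.004, -0.0051], [-0.0046, -0.006], [-0.0052, -0.0069]]
122.5 -> 113.5 [[-0.0006, -0.0009], [-0.0011, -0.0018], [-0.0017, -0.0028], [-0.0022, -0.0037], [-0.0027, -0.0047], [-0.0032, -0.0057], [-0.0036, -0.0066], [-0.0041, -0.0076]]
113.5 -> 104.5 [[-0.0004, -0.001], [-0.0008, -0.002], [-0.0012, -0.003], [-0.0016, -0.004], [-0.0019, -0.005], [-0.0022, -0.0061], [-0.0025, -0.0071], [-0.0028, -0.0082]]
104.5 -> 95.5 [[-0.0003, -0.001], [-0.0005, -0.0021], [-0.0007, -0.0032], [-0.0009, -0.0042], [-0.0011, -0.0053], [-0.0012, -0.0064], [-0.0014, -0.0074], [-0.0015, -0.0085]]
95.5 -> 86.5 [[-0.0001, -0.0011], [-0.0002, -0.0022], [-0.0002, -0.0032], [-0.0002, -0.0043], [-0.0003, -0.0054], [-0.0002, -0.0065], [-0.0002, -0.0076], [-0.0002, -0.0086]]False
```

View pics/w4.png

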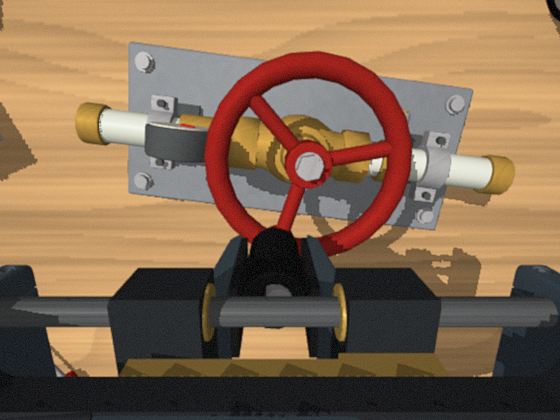

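The wheel has turned with the grip: the spoke now points at the held sleeve. The guard exited wrongly because it returned a numpy bool, so I fix that and go on from 149.5°.

```bash
sed -i 's/sys.exit(.*/sys.exit(int(abs(ft)>9))/' chk.py
python3 -m pendant '[{"xyz":[-0.0009,-0.0006,0],"roll":0,"jaw":1},{"xyz":[-0.0018,-0.0011,0],"roll":0,"jaw":1},{"xyz":[-0.0027,-0.0017,0],"roll":0,"jaw":1},{"xyz":[-0.0036,-0.0023,0],"roll":0,"jaw":1},{"xyz":[-0.0045,-0.003,0],"roll":0,"jaw":1},{"xyz":[-0.0054,-0.0036,0],"roll":0,"jaw":1},{"xyz":[-0.0062,-0.0043,0],"roll":0,"jaw":1},{"xyz":[-0.0071,-0.005,0],"roll":0,"jaw":1}]' 20 >/dev/null && python3 chk.py &&
python3 -m pendant '[{"xyz":[-0.0008,-0.0007,0],"roll":0,"jaw":1},{"xyz":[-0.0016,-0.0014,0],"roll":0,"jaw":1},{"xyz":[-0.0024,-0.0021,0],"roll":0,"jaw":1},{"xyz":[-0.0032,-0.0029,0],"roll":0,"jaw":1},{"xyz":[-0.004,-0.0036,0],"roll":0,"jaw":1},{"xyz":[-0.0047,-0.0044,0],"roll":0,"jaw":1},{"xyz":[-0.0055,-0.0052,0],"roll":0,"jaw":1},{"xyz":[-0.0062,-0.006,0],"roll":0,"jaw":1}]' 20 >/dev/null && python3 chk.py && 
python3 -m pendant '[{"xyz":[-0.0007,-0.0008,0],"roll":0,"jaw":1},{"xyz":[-0.0014,-0.0016,0],"roll":0,"jaw":1},{"xyz":[-0.0021,-0.0025,0],"roll":0,"jaw":1},{"xyz":[-0.0027,-0.0033,0],"roll":0,"jaw":1},{"xyz":[-0.0034,-0.0042,0],"roll":0,"jaw":1},{"xyz":[-0.004,-0.0051,0],"roll":0,"jaw":1},{"xyz":[-0.0046,-0.006,0],"roll":0,"jaw":1},{"xyz":[-0.0052,-0.0069,0],"roll":0,"jaw":1}]' 20 >/dev/null && python3 chk.py && 
python3 -m pendant '[{"xyz":[-0.0006,-0.0009,0],"roll":0,"jaw":1},{"xyz":[-0.0011,-0.0018,0],"roll":0,"jaw":1},{"xyz":[-0.0017,-0.0028,0],"roll":0,"jaw":1},{"xyz":[-0.0022,-0.0037,0],"roll":0,"jaw":1},{"xyz":[-0.0027,-0.0047,0],"roll":0,"jaw":1},{"xyz":[-0.0032,-0.0057,0],"roll":0,"jaw":1},{"xyz":[-0.0036,-0.0066,0],"roll":0,"jaw":1},{"xyz":[-0.0041,-0.0076,0],"roll":0,"jaw":1}]' 20 >/dev/null && python3 chk.py
```

```text
t11.50 ang 140.6 r 56.0 z 188.9 | Ft 3.6 Fr 2.5 Fz 7.9 w 28.9
t12.50 ang 131.6 r 56.1 z 188.9 | Ft 3.2 Fr 2.4 Fz 7.7 w 28.7
t13.50 ang 122.7 r 56.1 z 188.9 | Ft 1.8 Fr 1.5 Fz 6.3 w 29.2
t14.50 ang 113.7 r 56.0 z 188.9 | Ft 2.6 Fr 0.4 Fz 7.4 w 28.9
```

```bash
python3 -m pendant '[{"xyz":[-0.0004,-0.001,0],"roll":0,"jaw":1},{"xyz":[-0.0008,-0.002,0],"roll":0,"jaw":1},{"xyz":[-0.0012,-0.003,0],"roll":0,"jaw":1},{"xyz":[-0.0016,-0.004,0],"roll":0,"jaw":1},{"xyz":[-0.0019,-0.005,0],"roll":0,"jaw":1},{"xyz":[-0.0022,-0.0061,0],"roll":0,"jaw":1},{"xyz":[-0.0025,-0.0071,0],"roll":0,"jaw":1},{"xyz":[-0.0028,-0.0082,0],"roll":0,"jaw":1}]' 20 >/dev/null && python3 chk.py && 
python3 -m pendant '[{"xyz":[-0.0003,-0.001,0],"roll":0,"jaw":1},{"xyz":[-0.0005,-0.0021,0],"roll":0,"jaw":1},{"xyz":[-0.0007,-0.0032,0],"roll":0,"jaw":1},{"xyz":[-0.0009,-0.0042,0],"roll":0,"jaw":1},{"xyz":[-0.0011,-0.0053,0],"roll":0,"jaw":1},{"xyz":[-0.0012,-0.0064,0],"roll":0,"jaw":1},{"xyz":[-0.0014,-0.0074,0],"roll":0,"jaw":1},{"xyz":[-0.0015,-0.0085,0],"roll":0,"jaw":1}]' 20 >/dev/null && python3 chk.py && 
python3 -m pendant '[{"xyz":[-0.0001,-0.0011,0],"roll":0,"jaw":1},{"xyz":[-0.0002,-0.0022,0],"roll":0,"jaw":1},{"xyz":[-0.0002,-0.0032,0],"roll":0,"jaw":1},{"xyz":[-0.0002,-0.0043,0],"roll":0,"jaw":1},{"xyz":[-0.0003,-0.0054,0],"roll":0,"jaw":1},{"xyz":[-0.0002,-0.0065,0],"roll":0,"jaw":1},{"xyz":[-0.0002,-0.0076,0],"roll":0,"jaw":1},{"xyz":[-0.0002,-0.0086,0],"roll":0,"jaw":1}]' 20 >/dev/null && python3 chk.py
python3 arc.py 86.5 -1.125 10 | sed 's/np.float64//g;s/[()]//g'
```

```text
t15.50 ang 104.8 r 56.0 z 188.9 | Ft 3.6 Fr 0.6 Fz 6.7 w 28.7
t16.50 ang 96.0 r 55.9 z 188.9 | Ft 3.1 Fr 0.5 Fz 6.4 w 28.8
t17.50 ang 87.1 r 55.9 z 188.9 | Ft 3.5 Fr -0.5 Fz 6.8 w 28.7
86.5 -> 77.5 [[0.0001, -0.0011], [0.0002, -0.0022], [0.0003, -0.0032], [0.0004, -0.0043], [0.0006, -0.0054], [0.0008, -0.0064], [0.001, -0.0075], [0.0012, -0.0085]]
77.5 -> 68.5 [[0.0002, -0.0011], [0.0005, -0.0021], [0.0008, -0.0031], [0.0011, -0.0042], [0.0014, -0.0052], [0.0018, -0.0062], [0.0021, -0.0072], [0.0025, -0.0083]]
68.5 -> 59.5 [[0.0004, -0.001], [0.0008, -0.002], [0.0013, -0.003], [0.0017, -0.004], [0.0022, -0.0049], [0.0027, -0.0059], [0.0032, -0.0068], [0.0038, -0.0078]]
59.5 -> 50.5 [[0.0006, -0.0009], [0.0011, -0.0018], [0.0017, -0.0027], [0.0023, -0.0036], [0.003, -0.0045], [0.0036, -0.0054], [0.0043, -0.0062], [0.005, -0.0071]]
50.5 -> 41.5 [[0.0007, -0.0008], [0.0014, -0.0016], [0.0021, -0.0024], [0.0029, -0.0032], [0.0036, -0.004], [0.0044, -0.0047], [0.0052, -0.0055], [0.006, -0.0062]]
41.5 -> 32.5 [[0.0008, -0.0007], [0.0016, -0.0014], [0.0025, -0.0021], [0.0033, -0.0027], [0.0042, -0.0034], [0.0051, -0.004], [0.006, -0.0046], [0.0069, -0.0052]]
32.5 -> 23.5 [[0.0009, -0.0006], [0.0018, -0.0011], [0.0028, -0.0017], [0.0037, -0.0022], [0.0047, -0.0027], [0.0057, -0.0032], [0.0066, -0.0036], [0.0076, -0.0041]]
23.5 -> 14.5 [[0.001, -0.0004], [0.002, -0.0008], [0.003, -0.0012], [0.004, -0.0016], [0.005, -0.0019], [0.0061, -0.0022], [0.0071, -0.0025], [0.0082, -0.0028]]
14.5 -> 5.5 [[0.001, -0.0003], [0.0021, -0.0005], [0.0032, -0.0007], [0.0042, -0.0009], [0.0053, -0.0011], [0.0064, -0.0012], [0.0074, -0.0014], [0.0085, -0.0015]]
5.5 -> -3.5 [[0.0011, -0.0001], [0.0022, -0.0002], [0.0032, -0.0002], [0.0043, -0.0002], [0.0054, -0.0003], [0.0065, -0.0002], [0.0076, -0.0002], [0.0086, -0.0002]]
```

```bash
python3 -m pendant '[{"xyz":[0.0001,-0.0011,0],"roll":0,"jaw":1},{"xyz":[0.0002,-0.0022,0],"roll":0,"jaw":1},{"xyz":[0.0003,-0.0032,0],"roll":0,"jaw":1},{"xyz":[0.0004,-0.0043,0],"roll":0,"jaw":1},{"xyz":[0.0006,-0.0054,0],"roll":0,"jaw":1},{"xyz":[0.0008,-0.0064,0],"roll":0,"jaw":1},{"xyz":[0.001,-0.0075,0],"roll":0,"jaw":1},{"xyz":[0.0012,-0.0085,0],"roll":0,"jaw":1}]' 20 >/dev/null && python3 chk.py && 
python3 -m pendant '[{"xyz":[0.0002,-0.0011,0],"roll":0,"jaw":1},{"xyz":[0.0005,-0.0021,0],"roll":0,"jaw":1},{"xyz":[0.0008,-0.0031,0],"roll":0,"jaw":1},{"xyz":[0.0011,-0.0042,0],"roll":0,"jaw":1},{"xyz":[0.0014,-0.0052,0],"roll":0,"jaw":1},{"xyz":[0.0018,-0.0062,0],"roll":0,"jaw":1},{"xyz":[0.0021,-0.0072,0],"roll":0,"jaw":1},{"xyz":[0.0025,-0.0083,0],"roll":0,"jaw":1}]' 20 >/dev/null && python3 chk.py && 
python3 -m pendant '[{"xyz":[0.0004,-0.001,0],"roll":0,"jaw":1},{"xyz":[0.0008,-0.002,0],"roll":0,"jaw":1},{"xyz":[0.0013,-0.003,0],"roll":0,"jaw":1},{"xyz":[0.0017,-0.004,0],"roll":0,"jaw":1},{"xyz":[0.0022,-0.0049,0],"roll":0,"jaw":1},{"xyz":[0.0027,-0.0059,0],"roll":0,"jaw":1},{"xyz":[0.0032,-0.0068,0],"roll":0,"jaw":1},{"xyz":[0.0038,-0.0078,0],"roll":0,"jaw":1}]' 20 >/dev/null && python3 chk.py && 
python3 -m pendant '[{"xyz":[0.0006,-0.0009,0],"roll":0,"jaw":1},{"xyz":[0.0011,-0.0018,0],"roll":0,"jaw":1},{"xyz":[0.0017,-0.0027,0],"roll":0,"jaw":1},{"xyz":[0.0023,-0.0036,0],"roll":0,"jaw":1},{"xyz":[0.003,-0.0045,0],"roll":0,"jaw":1},{"xyz":[0.0036,-0.0054,0],"roll":0,"jaw":1},{"xyz":[0.0043,-0.0062,0],"roll":0,"jaw":1},{"xyz":[0.005,-0.0071,0],"roll":0,"jaw":1}]' 20 >/dev/null && python3 chk.py
```

```text
t18.50 ang 78.4 r 56.1 z 188.9 | Ft 2.9 Fr 0.3 Fz 6.1 w 28.4
t19.50 ang 69.5 r 56.2 z 188.9 | Ft 3.8 Fr -0.1 Fz 6.1 w 29.0
t20.50 ang 60.6 r 56.3 z 188.9 | Ft 3.5 Fr -0.7 Fz 6.1 w 28.9
t21.50 ang 51.8 r 56.2 z 188.9 | Ft 2.7 Fr -1.2 Fz 5.3 w 28.7
```

```bash
python3 -m pendant '[{"xyz":[0.0007,-0.0008,0],"roll":0,"jaw":1},{"xyz":[0.0014,-0.0016,0],"roll":0,"jaw":1},{"xyz":[0.0021,-0.0024,0],"roll":0,"jaw":1},{"xyz":[0.0029,-0.0032,0],"roll":0,"jaw":1},{"xyz":[0.0036,-0.004,0],"roll":0,"jaw":1},{"xyz":[0.0044,-0.0047,0],"roll":0,"jaw":1},{"xyz":[0.0052,-0.0055,0],"roll":0,"jaw":1},{"xyz":[0.006,-0.0062,0],"roll":0,"jaw":1}]' 20 >/dev/null && python3 chk.py && 
python3 -m pendant '[{"xyz":[0.0008,-0.0007,0],"roll":0,"jaw":1},{"xyz":[0.0016,-0.0014,0],"roll":0,"jaw":1},{"xyz":[0.0025,-0.0021,0],"roll":0,"jaw":1},{"xyz":[0.0033,-0.0027,0],"roll":0,"jaw":1},{"xyz":[0.0042,-0.0034,0],"roll":0,"jaw":1},{"xyz":[0.0051,-0.004,0],"roll":0,"jaw":1},{"xyz":[0.006,-0.0046,0],"roll":0,"jaw":1},{"xyz":[0.0069,-0.0052,0],"roll":0,"jaw":1}]' 20 >/dev/null && python3 chk.py && 
python3 -m pendant '[{"xyz":[0.0009,-0.0006,0],"roll":0,"jaw":1},{"xyz":[0.0018,-0.0011,0],"roll":0,"jaw":1},{"xyz":[0.0028,-0.0017,0],"roll":0,"jaw":1},{"xyz":[0.0037,-0.0022,0],"roll":0,"jaw":1},{"xyz":[0.0047,-0.0027,0],"roll":0,"jaw":1},{"xyz":[0.0057,-0.0032,0],"roll":0,"jaw":1},{"xyz":[0.0066,-0.0036,0],"roll":0,"jaw":1},{"xyz":[0.0076,-0.0041,0],"roll":0,"jaw":1}]' 20 >/dev/null && python3 chk.py && 
python3 -m pendant '[{"xyz":[0.001,-0.0004,0],"roll":0,"jaw":1},{"xyz":[0.002,-0.0008,0],"roll":0,"jaw":1},{"xyz":[0.003,-0.0012,0],"roll":0,"jaw":1},{"xyz":[0.004,-0.0016,0],"roll":0,"jaw":1},{"xyz":[0.005,-0.0019,0],"roll":0,"jaw":1},{"xyz":[0.0061,-0.0022,0],"roll":0,"jaw":1},{"xyz":[0.0071,-0.0025,0],"roll":0,"jaw":1},{"xyz":[0.0082,-0.0028,0],"roll":0,"jaw":1}]' 20 >/dev/null && python3 chk.py
python3 arc.py -3.5 -1.125 8 | sed 's/np.float64//g;s/[()]//g'
```

```text
t22.50 ang 43.0 r 56.0 z 188.9 | Ft 2.5 Fr -1.9 Fz 6.9 w 28.9
t23.50 ang 34.2 r 55.8 z 188.9 | Ft 3.7 Fr -1.3 Fz 5.8 w 28.9
t24.50 ang 25.4 r 55.8 z 188.9 | Ft 3.1 Fr -0.8 Fz 6.3 w 29.1
t25.50 ang 16.5 r 55.9 z 188.9 | Ft 3.6 Fr 0.4 Fz 4.8 w 28.4
-3.5 -> -12.5 [[0.0011, 0.0001], [0.0022, 0.0002], [0.0032, 0.0003], [0.0043, 0.0004], [0.0054, 0.0006], [0.0064, 0.0008], [0.0075, 0.001], [0.0085, 0.0012]]
-12.5 -> -21.5 [[0.0011, 0.0002], [0.0021, 0.0005], [0.0031, 0.0008], [0.0042, 0.0011], [0.0052, 0.0014], [0.0062, 0.0018], [0.0072, 0.0021], [0.0083, 0.0025]]
-21.5 -> -30.5 [[0.001, 0.0004], [0.002, 0.0008], [0.003, 0.0013], [0.004, 0.0017], [0.0049, 0.0022], [0.0059, 0.0027], [0.0068, 0.0032], [0.0078, 0.0038]]
-30.5 -> -39.5 [[0.0009, 0.0006], [0.0018, 0.0011], [0.0027, 0.0017], [0.0036, 0.0023], [0.0045, 0.003], [0.0054, 0.0036], [0.0062, 0.0043], [0.0071, 0.005]]
-39.5 -> -48.5 [[0.0008, 0.0007], [0.0016, 0.0014], [0.0024, 0.0021], [0.0032, 0.0029], [0.004, 0.0036], [0.0047, 0.0044], [0.0055, 0.0052], [0.0062, 0.006]]
-48.5 -> -57.5 [[0.0007, 0.0008], [0.0014, 0.0016], [0.0021, 0.0025], [0.0027, 0.0033], [0.0034, 0.0042], [0.004, 0.0051], [0.0046, 0.006], [0.0052, 0.0069]]
-57.5 -> -66.5 [[0.0006, 0.0009], [0.0011, 0.0018], [0.0017, 0.0028], [0.0022, 0.0037], [0.0027, 0.0047], [0.0032, 0.0057], [0.0036, 0.0066], [0.0041, 0.0076]]
-66.5 -> -75.5 [[0.0004, 0.001], [0.0008, 0.002], [0.0012, 0.003], [0.0016, 0.004], [0.0019, 0.005], [0.0022, 0.0061], [0.0025, 0.0071], [0.0028, 0.0082]]
```

```bash
python3 -m pendant '[{"xyz":[0.001,-0.0003,0],"roll":0,"jaw":1},{"xyz":[0.0021,-0.0005,0],"roll":0,"jaw":1},{"xyz":[0.0032,-0.0007,0],"roll":0,"jaw":1},{"xyz":[0.0042,-0.0009,0],"roll":0,"jaw":1},{"xyz":[0.0053,-0.0011,0],"roll":0,"jaw":1},{"xyz":[0.0064,-0.0012,0],"roll":0,"jaw":1},{"xyz":[0.0074,-0.0014,0],"roll":0,"jaw":1},{"xyz":[0.0085,-0.0015,0],"roll":0,"jaw":1}]' 20 >/dev/null && python3 chk.py && 
python3 -m pendant '[{"xyz":[0.0011,-0.0001,0],"roll":0,"jaw":1},{"xyz":[0.0022,-0.0002,0],"roll":0,"jaw":1},{"xyz":[0.0032,-0.0002,0],"roll":0,"jaw":1},{"xyz":[0.0043,-0.0002,0],"roll":0,"jaw":1},{"xyz":[0.0054,-0.0003,0],"roll":0,"jaw":1},{"xyz":[0.0065,-0.0002,0],"roll":0,"jaw":1},{"xyz":[0.0076,-0.0002,0],"roll":0,"jaw":1},{"xyz":[0.0086,-0.0002,0],"roll":0,"jaw":1}]' 20 >/dev/null && python3 chk.py && 
python3 -m pendant '[{"xyz":[0.0011,0.0001,0],"roll":0,"jaw":1},{"xyz":[0.0022,0.0002,0],"roll":0,"jaw":1},{"xyz":[0.0032,0.0003,0],"roll":0,"jaw":1},{"xyz":[0.0043,0.0004,0],"roll":0,"jaw":1},{"xyz":[0.0054,0.0006,0],"roll":0,"jaw":1},{"xyz":[0.0064,0.0008,0],"roll":0,"jaw":1},{"xyz":[0.0075,0.001,0],"roll":0,"jaw":1},{"xyz":[0.0085,0.0012,0],"roll":0,"jaw":1}]' 20 >/dev/null && python3 chk.py && 
python3 -m pendant '[{"xyz":[0.0011,0.0002,0],"roll":0,"jaw":1},{"xyz":[0.0021,0.0005,0],"roll":0,"jaw":1},{"xyz":[0.0031,0.0008,0],"roll":0,"jaw":1},{"xyz":[0.0042,0.0011,0],"roll":0,"jaw":1},{"xyz":[0.0052,0.0014,0],"roll":0,"jaw":1},{"xyz":[0.0062,0.0018,0],"roll":0,"jaw":1},{"xyz":[0.0072,0.0021,0],"roll":0,"jaw":1},{"xyz":[0.0083,0.0025,0],"roll":0,"jaw":1}]' 20 >/dev/null && python3 chk.py
```

```text
t26.50 ang 7.5 r 55.8 z 188.9 | Ft 2.4 Fr -0.7 Fz 5.7 w 29.0
t27.50 ang 358.6 r 55.6 z 188.9 | Ft 2.4 Fr 0.4 Fz 5.1 w 29.1
t28.50 ang 350.8 r 55.4 z 188.9 | Ft 7.3 Fr -0.9 Fz 4.9 w 29.0
t29.50 ang 350.7 r 55.3 z 188.9 | Ft 30.1 Fr 2.5 Fz -0.6 w 28.9
```

The stop is clear: the tool stays at 350.7° while the tangential force climbs from 7 to 30 N. The sleeve leads the pin by about 2° when pushing, so the pin's stop angle is about 353°. To leave the pin there two turns on, the tool must finish near 355° + 720°.

Run:
```python
import numpy as np
C=np.array([575,109.7]);P=lambda a:C+55*np.array([np.cos(np.radians(a)),np.sin(np.radians(a))])
def rows(p0,angs): print(angs[-1],[[float(round(-(P(a)-p0)[1]/1000,4)),float(round(-(P(a)-p0)[0]/1000,4))] for a in angs])
rows(np.array([626.7,89.8]),[-15,-9,0,12,24,36,48,60])
for s in (60,156,252,348,84,180,276): rows(P(s),[s+12*i for i in range(1,9)])
rows(P(276),[288,300,312,324,336,346,352,355])
```

```text
60 [[-0.0057, -0.0014], [-0.0113, -0.0026], [-0.0199, -0.0033], [-0.0313, -0.0021], [-0.0423, 0.0015], [-0.0522, 0.0072], [-0.0608, 0.0149], [-0.0675, 0.0242]]
156 [[-0.0047, 0.0105], [-0.0071, 0.0218], [-0.0071, 0.0332], [-0.0047, 0.0445], [-0.0, 0.055], [0.0068, 0.0643], [0.0153, 0.072], [0.0253, 0.0777]]
252 [[0.0109, 0.0036], [0.0224, 0.0048], [0.0338, 0.0036], [0.0447, -0.0], [0.0547, -0.0057], [0.0632, -0.0134], [0.07, -0.0227], [0.0747, -0.0332]]
348 [[0.0024, -0.0112], [0.0024, -0.0227], [0.0, -0.034], [-0.0047, -0.0445], [-0.0114, -0.0538], [-0.02, -0.0615], [-0.0299, -0.0672], [-0.0409, -0.0708]]
444 [[-0.0114, -0.0012], [-0.0229, -0.0], [-0.0338, 0.0036], [-0.0438, 0.0093], [-0.0523, 0.017], [-0.0591, 0.0263], [-0.0637, 0.0368], [-0.0661, 0.048]]
180 [[-0.0, 0.0115], [0.0024, 0.0227], [0.0071, 0.0332], [0.0138, 0.0426], [0.0224, 0.0502], [0.0323, 0.056], [0.0433, 0.0595], [0.0547, 0.0607]]
276 [[0.0114, -0.0012], [0.0224, -0.0048], [0.0323, -0.0105], [0.0409, -0.0182], [0.0476, -0.0275], [0.0523, -0.038], [0.0547, -0.0493], [0.0547, -0.0607]]
372 [[-0.0024, -0.0112], [-0.0071, -0.0218], [-0.0138, -0.0311], [-0.0224, -0.0387], [-0.0323, -0.0445], [-0.0433, -0.048], [-0.0547, -0.0493], [-0.0661, -0.048]]
355 [[-0.0024, -0.0112], [-0.0071, -0.0218], [-0.0138, -0.0311], [-0.0224, -0.0387], [-0.0323, -0.0445], [-0.0414, -0.0476], [-0.047, -0.0487], [-0.0499, -0.049]]
```

```bash
python3 -m pendant '[{"xyz":[-0.0057,-0.0014,0],"roll":0,"jaw":1},{"xyz":[-0.0113,-0.0026,0],"roll":0,"jaw":1},{"xyz":[-0.0199,-0.0033,0],"roll":0,"jaw":1},{"xyz":[-0.0313,-0.0021,0],"roll":0,"jaw":1},{"xyz":[-0.0423,0.0015,0],"roll":0,"jaw":1},{"xyz":[-0.0522,0.0072,0],"roll":0,"jaw":1},{"xyz":[-0.0608,0.0149,0],"roll":0,"jaw":1},{"xyz":[-0.0675,0.0242,0],"roll":0,"jaw":1}]' 20 >/dev/null; python3 chk.py
python3 -c "
from h import *
im,d=env.grab_frame('wrist');cv2.imwrite('pics/w5.png',im)"; python3 chk.py
```

```text
t30.50 ang 59.2 r 55.6 z 188.8 | Ft -4.5 Fr 0.8 Fz 4.9 w 28.9
t30.55 ang 61.2 r 55.6 z 188.8 | Ft 0.1 Fr 0.7 Fz 4.9 w 28.9
```

View pics/w5.png

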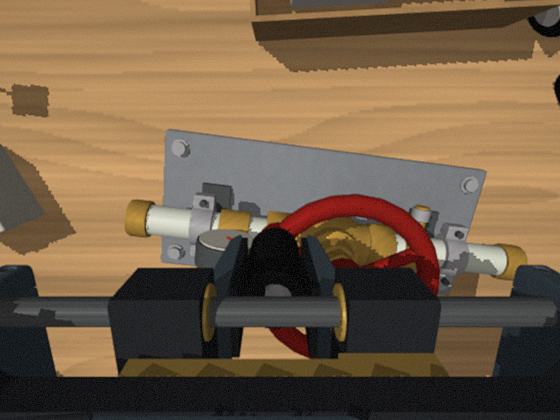

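The sleeve is still held on the pin, with the tip visible in its top at (275,290), and the wheel is following. I carry on backing off.

```bash
python3 -m pendant '[{"xyz":[-0.0047,0.0105,0],"roll":0,"jaw":1},{"xyz":[-0.0071,0.0218,0],"roll":0,"jaw":1},{"xyz":[-0.0071,0.0332,0],"roll":0,"jaw":1},{"xyz":[-0.0047,0.0445,0],"roll":0,"jaw":1},{"xyz":[0,0.055,0],"roll":0,"jaw":1},{"xyz":[0.0068,0.0643,0],"roll":0,"jaw":1},{"xyz":[0.0153,0.072,0],"roll":0,"jaw":1},{"xyz":[0.0253,0.0777,0],"roll":0,"jaw":1}]' 20 >/dev/null; python3 chk.py &&
python3 -m pendant '[{"xyz":[0.0109,0.0036,0],"roll":0,"jaw":1},{"xyz":[0.0224,0.0048,0],"roll":0,"jaw":1},{"xyz":[0.0338,0.0036,0],"roll":0,"jaw":1},{"xyz":[0.0447,0,0],"roll":0,"jaw":1},{"xyz":[0.0547,-0.0057,0],"roll":0,"jaw":1},{"xyz":[0.0632,-0.0134,0],"roll":0,"jaw":1},{"xyz":[0.07,-0.0227,0],"roll":0,"jaw":1},{"xyz":[0.0747,-0.0332,0],"roll":0,"jaw":1}]' 20 >/dev/null; python3 chk.py &&
python3 -m pendant '[{"xyz":[0.0024,-0.0112,0],"roll":0,"jaw":1},{"xyz":[0.0024,-0.0227,0],"roll":0,"jaw":1},{"xyz":[0,-0.034,0],"roll":0,"jaw":1},{"xyz":[-0.0047,-0.0445,0],"roll":0,"jaw":1},{"xyz":[-0.0114,-0.0538,0],"roll":0,"jaw":1},{"xyz":[-0.02,-0.0615,0],"roll":0,"jaw":1},{"xyz":[-0.0299,-0.0672,0],"roll":0,"jaw":1},{"xyz":[-0.0409,-0.0708,0],"roll":0,"jaw":1}]' 20 >/dev/null; python3 chk.py
```

```text
t31.55 ang 155.0 r 56.3 z 188.8 | Ft -3.4 Fr 1.5 Fz 7.6 w 28.9
t32.55 ang 249.9 r 55.5 z 188.8 | Ft -3.8 Fr 0.2 Fz 9.2 w 28.7
t33.55 ang 346.8 r 54.6 z 188.8 | Ft -3.5 Fr 0.7 Fz 7.8 w 28.7
```

```bash
python3 -m pendant '[{"xyz":[-0.0114,-0.0012,0],"roll":0,"jaw":1},{"xyz":[-0.0229,0,0],"roll":0,"jaw":1},{"xyz":[-0.0338,0.0036,0],"roll":0,"jaw":1},{"xyz":[-0.0438,0.0093,0],"roll":0,"jaw":1},{"xyz":[-0.0523,0.017,0],"roll":0,"jaw":1},{"xyz":[-0.0591,0.0263,0],"roll":0,"jaw":1},{"xyz":[-0.0637,0.0368,0],"roll":0,"jaw":1},{"xyz":[-0.0661,0.048,0],"roll":0,"jaw":1}]' 20 >/dev/null; python3 chk.py &&
python3 -m pendant '[{"xyz":[0,0.0115,0],"roll":0,"jaw":1},{"xyz":[0.0024,0.0227,0],"roll":0,"jaw":1},{"xyz":[0.0071,0.0332,0],"roll":0,"jaw":1},{"xyz":[0.0138,0.0426,0],"roll":0,"jaw":1},{"xyz":[0.0224,0.0502,0],"roll":0,"jaw":1},{"xyz":[0.0323,0.056,0],"roll":0,"jaw":1},{"xyz":[0.0433,0.0595,0],"roll":0,"jaw":1},{"xyz":[0.0547,0.0607,0],"roll":0,"jaw":1}]' 20 >/dev/null; python3 chk.py &&
python3 -m pendant '[{"xyz":[0.0114,-0.0012,0],"roll":0,"jaw":1},{"xyz":[0.0224,-0.0048,0],"roll":0,"jaw":1},{"xyz":[0.0323,-0.0105,0],"roll":0,"jaw":1},{"xyz":[0.0409,-0.0182,0],"roll":0,"jaw":1},{"xyz":[0.0476,-0.0275,0],"roll":0,"jaw":1},{"xyz":[0.0523,-0.038,0],"roll":0,"jaw":1},{"xyz":[0.0547,-0.0493,0],"roll":0,"jaw":1},{"xyz":[0.0547,-0.0607,0],"roll":0,"jaw":1}]' 20 >/dev/null; python3 chk.py
```

```text
t34.55 ang 83.5 r 55.7 z 188.8 | Ft -3.7 Fr 0.8 Fz 5.3 w 28.9
t35.55 ang 178.7 r 56.6 z 188.8 | Ft -3.6 Fr 2.6 Fz 8.6 w 28.7
t36.55 ang 274.0 r 55.4 z 188.8 | Ft -3.8 Fr 1.4 Fz 10.2 w 28.8
```

```bash
python3 -m pendant '[{"xyz":[-0.0024,-0.0112,0],"roll":0,"jaw":1},{"xyz":[-0.0071,-0.0218,0],"roll":0,"jaw":1},{"xyz":[-0.0138,-0.0311,0],"roll":0,"jaw":1},{"xyz":[-0.0224,-0.0387,0],"roll":0,"jaw":1},{"xyz":[-0.0323,-0.0445,0],"roll":0,"jaw":1},{"xyz":[-0.0414,-0.0476,0],"roll":0,"jaw":1},{"xyz":[-0.047,-0.0487,0],"roll":0,"jaw":1},{"xyz":[-0.0499,-0.049,0],"roll":0,"jaw":1}]' 20 >/dev/null; python3 chk.py
python3 -c "
from h import *
for n in ('wrist','top'):
    im,d=env.grab_frame(n);cv2.imwrite(f'pics/{n}6.png',im);np.save(f'pics/{n}6d.npy',d)
print(env.state()['ee_pos'])
a=cv2.imread('pics/wrist6.png');b=cv2.resize(cv2.imread('pics/top6.png')[140:240,200:300],None,fx=4,fy=4,interpolation=2)
c=np.zeros((420,400,3),np.uint8);c[:400]=b;cv2.imwrite('pics/f.png',np.hstack([a[:,80:480],c]))"; python3 chk.py
```

```text
t37.55 ang 354.1 r 54.8 z 188.8 | Ft -4.2 Fr 1.4 Fz 7.2 w 28.4
[629.51618935 104.37422869 188.78533989]
t37.65 ang 354.4 r 54.8 z 188.8 | Ft -2.1 Fr 1.1 Fz 7.1 w 28.9
```

View pics/f.png

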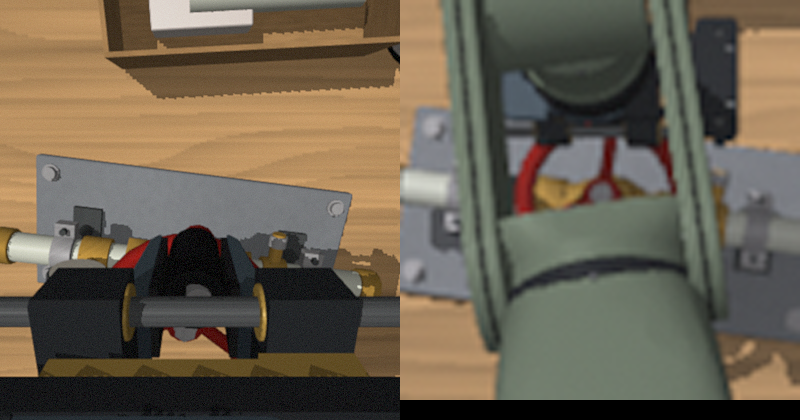

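The final view shows the sleeve held in the jaws with the pin tip showing at its top, and the spoke pointing at it. The tool is at 354.4° pushing counterclockwise, against 350.7° pushing clockwise at the stop. With about 2° of play on each side, the pin is within about 1° of two full turns. I let it settle for one second, then hand in.

```bash
python3 -m pendant '[{"xyz":[0,0,0],"roll":0,"jaw":1},{"xyz":[0,0,0],"roll":0,"jaw":1},{"xyz":[0,0,0],"roll":0,"jaw":1},{"xyz":[0,0,0],"roll":0,"jaw":1},{"xyz":[0,0,0],"roll":0,"jaw":1},{"xyz":[0,0,0],"roll":0,"jaw":1},{"xyz":[0,0,0],"roll":0,"jaw":1},{"xyz":[0,0,0],"roll":0,"jaw":1}]' 20; python3 chk.py && python3 -c "
from workcell import env
print(env.state()['qvel'].round(2));print(env.job_done())"
```

```text
time_s: 38.65
ee_pos: [629.5, 104.4, 188.8]
ee_rot: [-180.0, -0.0, -90.0]
force: [1.7, -1.8, 6.1]
gripper_width: 28.7
t38.65 ang 354.4 r 54.8 z 188.8 | Ft -1.6 Fr 1.9 Fz 6.1 w 28.7
[ 0.03 -0.05 -0.04  0.07 -0.04 -0.06]
the job is handed in; nothing more can be done
None
```

I seated the grip on the crank pin, wound the valve shut against its stop, backed it off two turns and handed in at 38.65 s, still holding the grip. No verdict was reported.

- **Closing:** the tool stopped at 350.7° about the hub while the tangential force rose to 30 N. That is about 222° clockwise from where it started.
- **Backing off:** the tool finished at 354.4° after two turns. Allowing about 2° of sleeve play on each side, the pin is within about 1° of two full turns. This comes from the arm's position; I did not measure the wheel angle precisely.
- **Final state:** the arm was at rest, with the jaws closed at 28.7 mm on a 20 N grip setting. The tool height (188.8 mm) had stayed at its seated value and it was pressing down with about 6 N. In the last wrist picture the pin tip shows at the top of the sleeve.
- **Disagreements and gaps:**
  - A rough reading of the spoke angle in the last top picture was about 4° off the estimate, with the arm partly in the way. That is still inside the 11° tolerance.
  - At the stop the downward press briefly fell to about 0 N, but the tool height did not change and the press came back.
  - I did not re-measure the bystanders at the end; the tool was not brought near any of them.

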